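Ease off the spring reel by its pawl

ROBOT

A 7-joint arm with a two-finger parallel gripper is mounted at the origin on a cart in front of the work surface, level with it; the furniture and walls round the work are solid. World frame = base frame: x ahead of the robot, y to its left, z up, the work surface at z = 0. Lengths are in m, angles in rad, forces in N, time in s.
With the tool pointing down it reaches from about 0.425 to 0.875 m from the base axis. Payload 4.7 kg.
Tool frame: the origin (TCP) lies midway between the tips of the shut fingers; the grasp point (between the pads) lies 19 mm behind it; z points along the fingers, y is the line along which they close (so a half turn about z gives the same grasp; the last joint's range is limited). The gripper opens to 87 mm and grips with 3 to 60 N. Pads are 19 mm wide; open, the fingers measure 117 mm over their backs; the gripper's body (75 mm by 190 mm) begins 51 mm behind the grasp point.
Start: joints at [-1.315, 0.321, -0.07, 1.45, 0.023, 1.371, -0.057], TCP at [0.156, 0.631, 0.223] pointing down, gripper open.
Joint ranges: [-2.86, 2.86], [-0.3, 2.09], [-1.38, 1.24], [0.06, 2.45], [-1.56, 4.7], [0.09, 2.05], [-2.69, 2.69]. Speed limits (rad/s): [2.57, 2.57, 3.14, 3.14, 3.14, 3.14, 3.14].

INTERFACE

Orientations are given as a rotation vector (axis times angle).
In Python, from bench import ctrl gives the robot as it stands. The module is installed in compiled form; this text tells all that it offers.
- The arm moves only by the shell command python3 -m handwheel 'ROWS' [FORCE]. ROWS is JSON, a list of rows, each a list of 7 numbers: the finger opening in m, from 0 to 0.087, then the shift along the tool's x, y, z in m, then the turn, a rotation vector about the tool's x, y, z in degrees. A call has 1 to 12 rows; each row shifts and turns the commanded pose from where the row before left it, along the tool's axes as they then stand; what a row does not reach is not made up. A row lasts 1/8 s, in which the tool goes at most 62.5 mm and 10.7 degrees, less where a joint would pass 70% of its speed; a pose out of reach is approached as far as the arm can. A call is refused whole if a number of a shift passes 0.0625 or a number of a turn 10.7, either way. A call with a gripper value outside its range is refused whole. The fingers move at their own pace and stop on an object; FORCE is the grip in N (left out, the last holds). Time passes only in rows, so rows that do not move let the fingers close. It gives the time, the measured TCP pose, the force, the opening and the grip force at its end, in the units of the state.
- ctrl.get_state(): the state, without advancing time (a new reading comes with each control period).
- ctrl.get_image(name): name is "scene" or "top" or "wrist"; returns (picture, depth): 400x640x3 uint8, blue, green, red; 400x640 float32, m along the optical axis (not along the pixel's ray), 0 where there is no reading.
- ctrl.camera_info(name): a dict with "intrinsics" (3x3 intrinsics, pixels), "D" ([k1, k2, p1, p2, k3] as OpenCV has them; the pictures are not rectified), "R" (3x3) and "t" (3): a world point X has camera coordinates R X + t. Camera axes: x right, y down, z forward; pixel columns grow to the right and rows downward; lengths in m; the calibration is good to about 2 mm. A picture is of the moment at which its call begins: read the wrist's pose just before it. camera_info takes no time and is no camera call; for the wrist camera it gives the pose at the moment of the call.
- ctrl.close_job(): hands the job in; it is judged then, once.
The state is a dict: "time": time; "joint_positions": joint angles; "qd": joint speeds; "joint_torque": joint torques, N m; "position": TCP position; "tool_rot": TCP orientation; "ft_force": force on the tool from outside, world axes, zero at the start; "torque": the same for the moment, N m; "grip_width": opening from 0.0 (shut) to 1.0 (fully open); "grip_force": force on a finger pad.
Only numpy, scipy, OpenCV 4.12 (cv2) and the standard library are available. Lean on these libraries where they do the work, as an engineer would, in place of code of your own. Each camera call takes 0.05 s, during which the arm holds its last target. There are 200 camera calls.

TASK

The spring reel on the bench is wound too tight. Press down the thumb bar of its pawl, without forcing it, so that the pawl lifts clear of the toothed wheel, and hold it there while the drum slowly runs back by itself; let the pawl drop again in time for it to catch the drum with the white pointer standing straight up under the fixed index finger, not past it. Do not touch the drum or the wheel, and leave the other things on the bench where they lie.

Things in the scene. Friction and masses are not known exactly. Their poses are not given: they have to be found in the camera images.
- reel: Spring reel bolted to the bench: grey base plate 150 (x) x 165 (y) x 10 mm, two upright cheek plates, axle along x at 75 mm height, toothed wheel on the front (-x) side, pawl at the +y side. Origin on the bench under the middle of the axle; z up, -x looks towards the robot, +y to the left seen from there. Highest part (index bracket) 143 mm. Place and yaw vary; it cannot move.
- drum: Aluminium drum (flanges 100 mm across) with the steel ratchet wheel in front of it (88 mm across the teeth, 10 mm thick, in the plane x = -61 mm of the reel, 12 saw teeth 8 mm high) and a white pointer bar on the wheel's face. Origin on the axle. A spring inside drives it back, a damper slows it. Not to be touched.
- drum_turn (a joint): Drum angle, rad: 0 = pointer straight up at the index; positive = still wound. Pawl lifted, it runs towards smaller values at about 0.2 to 0.3 rad/s until caught; pawl down, it rests at multiples of 0.524 (one tooth). Starts 3 to 6 teeth wound, after creeping up to one tooth in the first 3 s. To be caught at 0, let the pawl go at about 0.15 to 0.45. Past 0 it cannot be brought back.
- pawl: Dark steel pawl, a two-armed lever in the wheel's plane. Origin on its pivot, at (-61, 73, 95) mm in the reel's frame, axes as the reel's when dropped. Its nose lies in a tooth gap. Its other arm ends 60 mm beyond the pivot (+y) in the thumb bar: a round dark bar 14 mm thick, 42 mm long, along x, on a set screw, its top 19 to 31 mm above the pivot, it differs: feel for it. Free room above.
- pawl_lift (a joint): Pawl angle, rad: 0 = dropped home, grows as the thumb bar is pressed (down, 6 mm per 0.1 rad); nose clear of the teeth from about 0.10 (6 mm), hard stop at 0.14. A spring drops it when let go. Pressing takes about 6 N to start, up to 4 N more while the loaded tooth grips the nose, less as the nose slips off the tooth tip, about 10 N at 0.10, 11 to 13 N just before the stop; it bends over 18 N.
- pointer_tip (a point): Outer end of the white pointer bar on the wheel's front face, 40 mm from the axle; circles about the reel's x axis as the drum turns, at x = -71 mm of the reel.
- index_tip (a point): Lower end of the thin steel index finger, fixed straight above the axle at (-72, 0, 124) mm in the reel's frame; the pointer tip stands 9 mm below it when the drum is at 0.
- marker_2: Black felt marker, 14 x 130 x 17 mm, loose in front of the reel; bystander.
- screwdriver_1: Screwdriver with a red handle, 27 x 197 x 26 mm, loose on the right of the reel; bystander.
- parts_box: Small plastic box with a blue lid, 53 x 75 x 26 mm, loose in front of the reel; bystander.
- solder_reel: Reel of solder standing on its flange, 58 mm across and 45 mm high, loose on the left of the reel; bystander.

How it is judged:
By the outcome, as a careful person would: the job done as asked, in the order asked, and still so for the second after the job is handed in, with the robot touching nothing.
It also fails if it takes over 58 s, if anything falls off the work surface, if the arm or the gripper's body presses on something with over 40 N, if the wrist force passes 120 N, or if a joint passes its speed limit or range.

## Working session

There is one attempt and no reset: what is moved stays moved. The work goes in short steps, Python scripts to look and compute and a shell command to move; the robot and the scene stay as the last step left them, time stands still between calls to the robot, and variables do not carry over. Pictures are saved under pics/ and viewed, at most 10 in all, crops included, and the job is handed in when it is done.

```bash
mkdir -p pics; cat > h.py <<'E'
import numpy as np, cv2
from scipy.spatial.transform import Rotation as Ro
from bench import ctrl
def cast(ci,uv,plane_z):
    K=np.array(ci["intrinsics"]);D=np.array(ci["D"],float)
    p=cv2.undistortPoints(np.array(uv,float).reshape(-1,1,2),K,D).reshape(-1,2)
    R=np.array(ci["R"]);t=np.array(ci["t"]);c=-R.T@t
    d=np.c_[p,np.ones(len(p))]@R
    return c+d*((plane_z-c[2])/d[:,2])[:,None]
def deproj(ci,uv,z):
    K=np.array(ci["intrinsics"]);D=np.array(ci["D"],float)
    p=cv2.undistortPoints(np.array(uv,float).reshape(-1,1,2),K,D).reshape(-1,2)
    return (np.c_[p,np.ones(len(p))]*np.array(z).reshape(-1,1)-np.array(ci["t"]))@np.array(ci["R"])
def proj(ci,X):
    return cv2.projectPoints(np.array(X,float).reshape(-1,1,3),cv2.Rodrigues(np.array(ci["R"]))[0],np.array(ci["t"],float),np.array(ci["intrinsics"]),np.array(ci["D"],float))[0].reshape(-1,2)
E
python3 - <<'E'
from h import *
s=ctrl.get_state();print({k:np.round(v,3) for k,v in s.items()}); print(Ro.from_rotvec(s["tool_rot"]).as_matrix().round(3))
for n in("scene","top"):
    im,d=ctrl.get_image(n);cv2.imwrite(f"pics/{n}0.png",im);np.save(n+"0.npy",d)
    ci=ctrl.camera_info(n);print(n,-np.array(ci["R"]).T@ci["t"],(d>0).mean())
print(ctrl.get_state()["time"])
E
```

```text
{'time': np.float64(0.0), 'joint_positions': array([-1.315,  0.322, -0.07 ,  1.452,  0.023,  1.371, -0.057]), 'qd': array([-0.002, -0.001,  0.   , -0.001,  0.001,  0.   , -0.   ]), 'joint_torque': array([-0.0000e+00, -4.9127e+01, -4.0400e-01, -3.1253e+01, -6.4000e-02,
        4.4000e-02,  0.0000e+00]), 'position': array([0.156, 0.631, 0.221]), 'tool_rot': array([-3.790e-01, -3.119e+00,  3.000e-03]), 'ft_force': array([-0.995, -0.059, -0.749]), 'torque': array([-0.068, -0.038, -0.025]), 'grip_force': np.float64(0.0), 'grip_width': np.float64(0.999)}
[[-0.971  0.239 -0.   ]
 [ 0.239  0.971 -0.002]
 [-0.    -0.002 -1.   ]]
scene [ 0.17593423 -0.41023203  0.75510941] 0.99596484375
top [0.32638593 0.12022163 0.9520278 ] 0.9960703125
0.1
```

View pics/scene0.png

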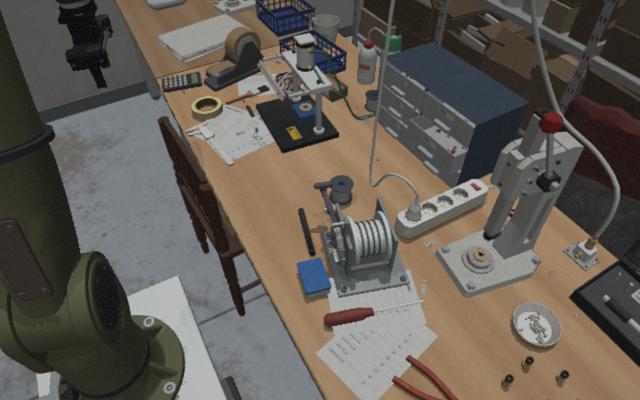

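View pics/top0.png

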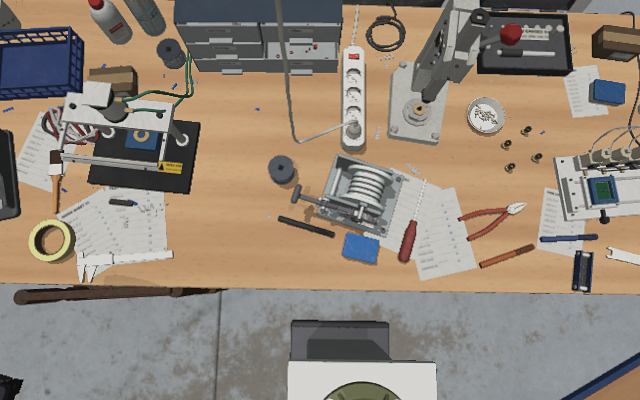

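The top view shows the reel at about (357,195), with the thumb bar near (296,195). The solder reel is at (282,170), and the marker and box are in front of the reel. Next I'll zoom in and get heights from depth.

```bash
python3 - <<'E'
from h import *
a=cv2.imread("pics/top0.png")[140:270,260:440];b=cv2.imread("pics/scene0.png")[165:305,290:420]
a=cv2.resize(a,None,fx=3,fy=3,interpolation=2);b=cv2.resize(b,None,fx=3,fy=3,interpolation=2)
c=np.zeros((600,800,3),np.uint8);c[:a.shape[0],:400]=a[:,:400][:600];c[:b.shape[0],405:405+b.shape[1]]=b;cv2.imwrite("pics/crop.png",c)
ci=ctrl.camera_info("top");d=np.load("top0.npy")
uu,vv=np.meshgrid(np.arange(260,430),np.arange(140,270));uv=np.c_[uu.ravel(),vv.ravel()]
P=deproj(ci,uv,d[uv[:,1],uv[:,0]]);np.save("P.npy",np.c_[uv,P])
H=P[:,2].reshape(130,170)
np.set_printoptions(linewidth=250)
print("heights mm, rows 180.. cols 284..326");print((H[36:72:3,24:70:2]*1000).astype(int))
# base plate points
m=(P[:,2]>.004)&(P[:,2]<.016)
print(m.sum())
hm=np.clip((H*1000),0,160).astype(np.uint8);cv2.imwrite("pics/h.png",cv2.resize(cv2.applyColorMap((hm*1.6).astype(np.uint8),2),None,fx=4,fy=4,interpolation=0))
E
```

```text
heights mm, rows 180.. cols 284..326
[[ 42  44  46  48   2   0   0  -1   0   0   0   3  -3   0   0   3   1   1   0   0   0   0   0]
 [ 43 952  14   4   2   0   1   1  -2   0  -1   2  -1   0   0   2   0   1  -2   2   1  -1   9]
 [  6   4   0  -1   0  -1   0   2   0  -3   0   1   1   1   0   0  -2  -2   2   4   0  -1   9]
 [  1  -2   0   0  -1  -1 107 113 108   4  -1   1   1  -1   1   0   2   0   0   1   0  10   8]
 [ -2   2   0   0  -3   0 113 115 111   0   0   0  -1   1  -1   0   0   0   3   0  -1   9   7]
 [  0   1  -3  -2  -3 109 112 114 108   0  -2   0   0  -1   0   1   1   0   0   0   8  10  10]
 [  1   0   0   3   0 111 110 112  98   0   1  -1   1  -2   0   0  -1  -2   1   2   9 105   9]
 [  0   0   1  -1 107 117 112 111  98  97 100  99  97  99  -1   0  -3   1  -3   8  11 952 106]
 [ -2   0  -1   0 109 113 113   3   0   0   0  97 100 101  97 100  98 100  85   9  96 105 102]
 [ -1   0   0   0  -1 109 103   0   2   0  -1  -1  -4   1   1  95  97  99  98 103 103 104 103]
 [  0   2  -1   0   0   1   0  -1   0   0   1   0   1  -1   1   1  81  83   9  99  99 101 102]
 [ -1   0  -3  -2   0   0   0   0   0   1  -2   0  -2   0  -1   0  -1   9   8  15  98  10   9]]
2550
```

View pics/crop.png

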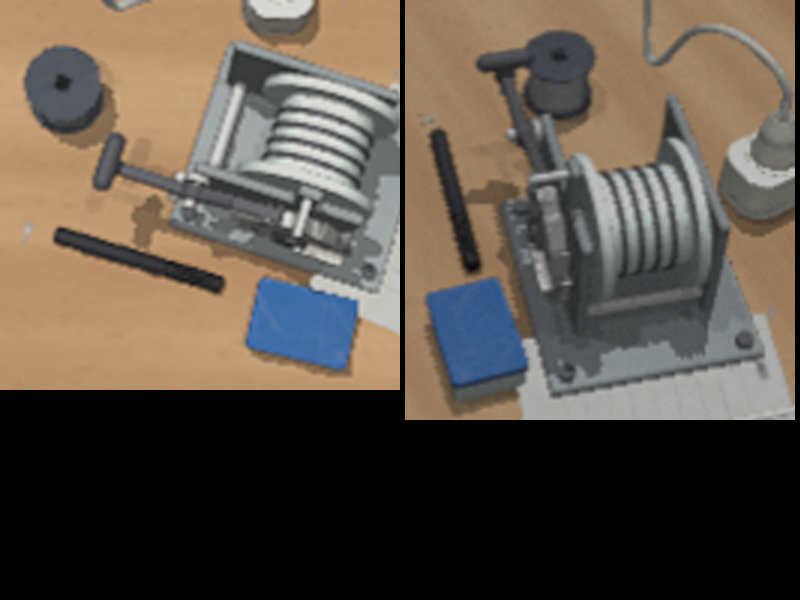

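View pics/h.png

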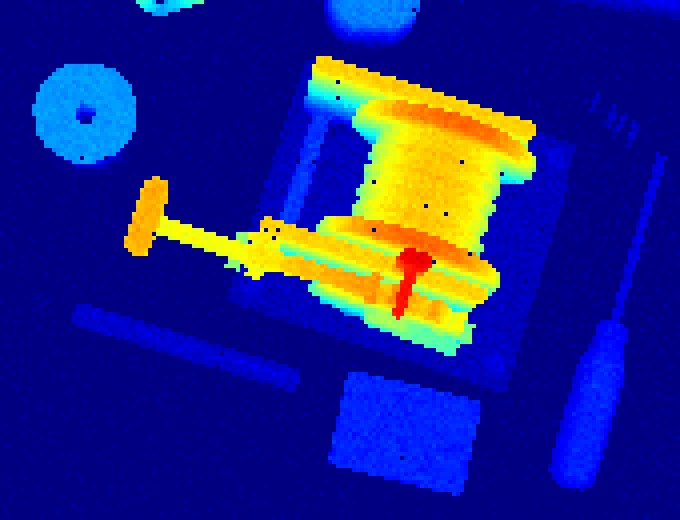

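The zoomed crops and height map show the thumb bar clearly at crop (108,163), with its top about 113–115 mm up. The index bracket is near top-view pixel (360,212). The white pointer shows low on the wheel's front-right side, at about (367,225).

```bash
python3 - <<'E'
from h import *
Q=np.load("P.npy");uv,P=Q[:,:2],Q[:,2:]
m=(P[:,2]>.103)&(P[:,2]<.13)&(uv[:,0]<302)
B=P[m];c=B[:,:2].mean(0);w,V=np.linalg.eigh(np.cov((B[:,:2]-c).T));l=(B[:,:2]-c)@V
print("bar",c,"axis",V[:,1],np.ptp(l[:,1]),np.ptp(l[:,0]),"z pct",np.percentile(B[:,2],[10,50,80,95]))
# base plate outline
g=((P[:,2]>.004)&(uv[:,0]>315)&(uv[:,0]<408)&(uv[:,1]<240)).reshape(130,170)
# plane points at 0.01 height
pm=(P[:,2]>.006)&(P[:,2]<.014)&(uv[:,0]>312)&(uv[:,0]<405)&(uv[:,1]<240)
mask=pm.reshape(130,170).astype(np.uint8);mask=cv2.morphologyEx(mask,cv2.MORPH_OPEN,np.ones((2,2)))
n,lab,st,ce=cv2.connectedComponentsWithStats(mask)
pp=P[pm&(lab.ravel()>0)]
print("plate rect",cv2.minAreaRect((pp[:,:2]*1000).astype(np.float32)))
ir=P[(P[:,2]>.136)&(P[:,2]<.2)];c2=ir[:,:2].mean(0);w,V=np.linalg.eigh(np.cov((ir[:,:2]-c2).T));print("index",c2,V[:,1],len(ir),ir[:,2].max())
for s in (1,):
  ax=np.array([0,0])
print(ctrl.get_state()["time"])
E
```

```text
bar [0.4910369  0.14816372] axis [-0.95815876  0.28623731] 0.040928318472070756 0.01375993826431681 z pct [0.10852382 0.11170444 0.11336225 0.11492736]
plate rect ((501.5461730957031, 6.696563720703125), (161.48468017578125, 205.80792236328125), 72.79989624023438)
index [0.45974695 0.0183833 ] [-0.94854356  0.31664668] 61 0.14608974812292416
0.1
```

```bash
cat >> h.py <<'E'
yaw=np.deg2rad(-17);RX=np.array([np.cos(yaw),np.sin(yaw),0]);RY=np.array([-np.sin(yaw),np.cos(yaw),0]);RZ=np.array([0,0,1.])
O=np.array([.491,.148,0])+.061*RX-.133*RY
def W(x,y,z): return O+np.array(x)*RX+np.array(y)*RY+np.array(z)*RZ
E
python3 - <<'E'
from h import *
ci=ctrl.camera_info("wrist");s=ctrl.get_state()
T=Ro.from_rotvec(s["tool_rot"]).as_matrix();c=-np.array(ci["R"]).T@ci["t"]
print("cam in tool",T.T@(c-s["position"]),"axes in tool cols x,y,z\n",(T.T@np.array(ci["R"]).T).round(3),"\nK",ci["intrinsics"])
print("O",O)
Tt=T;off=T.T@(c-s["position"])
tcp=np.array([.491,.148,.106]);R2=np.array(ci["R"])@T@Tt.T
for a in (0,30,60,90,150,180,-30,-60,-90):
    R_t=Ro.from_euler("z",a,degrees=True).as_matrix()@T
    c2=tcp+R_t@off;Rc=(np.array(ci["R"])@T)@R_t.T
    cj=dict(R=Rc,t=-Rc@c2,intrinsics=ci["intrinsics"],D=ci["D"])
    print(a,proj(cj,[W(-.071,0,.115),W(-.071,-.02,.105),W(-.072,0,.124)]).round().tolist(),"front dot",np.dot(-RX,(c2-W(-.071,0,.1))/np.linalg.norm(c2-W(-.071,0,.1))))
for n in("top","scene"):
    cj=ctrl.camera_info(n);print(n,proj(cj,[W(-.071,0,.075),W(-.071,0,.115),W(-.071,-.04,.075),W(-.071,0,.035)]).round(1).tolist())
ci=ctrl.camera_info("top");d=np.load("top0.npy");uu,vv=np.meshgrid(np.arange(640),np.arange(400));uv=np.c_[uu.ravel(),vv.ravel()]
P=deproj(ci,uv,d.ravel());P=P[(d.ravel()>0)]
A=np.array(s["position"][:2]);B=np.array([.491,.148]);dd=(B-A)/np.linalg.norm(B-A);r=P[:,:2]-A;t=r@dd;q=r@np.array([-dd[1],dd[0]])
for k in range(0,6): 
    mm=(t>k*.1)&(t<k*.1+.1)&(abs(q)<.12);print(k,mm.sum(),P[mm,2].max() if mm.any() else None)
print("tool->", T.T@(W(-.061,.134,.135)-s["position"]))
E
```

```text
cam in tool [ 0.06838049  0.00026278 -0.16198032] axes in tool cols x,y,z
 [[-0.    -0.967 -0.253]
 [ 1.    -0.     0.   ]
 [-0.    -0.253  0.967]] 
K [[297.9757451   0.        323.9271998]
 [  0.        297.9757451 202.4248496]
 [  0.          0.          1.       ]]
O [0.51044915 0.00297679 0.        ]
0 [[85.0, 222.0], [65.0, 214.0], [71.0, 225.0]] front dot 0.26496358496512495
30 [[111.0, 100.0], [90.0, 80.0], [98.0, 97.0]] front dot 0.23870803224496148
60 [[212.0, 3.0], [198.0, -29.0], [206.0, -6.0]] front dot 0.1161153544585407
90 [[362.0, -20.0], [362.0, -57.0], [366.0, -30.0]] front dot -0.07325325475597311
150 [[559.0, 160.0], [579.0, 142.0], [573.0, 164.0]] front dot -0.339177891232337
180 [[551.0, 278.0], [570.0, 271.0], [562.0, 288.0]] front dot -0.3405370465195905
-30 [[123.0, 328.0], [109.0, 329.0], [112.0, 336.0]] front dot 0.21120954645252096
-60 [[201.0, 399.0], [194.0, 405.0], [194.0, 411.0]] front dot 0.10551064367694399
-90 [[298.0, 430.0], [299.0, 437.0], [296.0, 443.0]] front dot -0.025848150711847623
top [[355.9, 221.2], [358.1, 218.6], [374.2, 227.1], [353.8, 223.5]]
scene [[331.8, 243.7], [332.2, 231.1], [336.5, 260.1], [331.4, 255.5]]
0 2197 0.3369783351520149
1 2496 0.0140383349026105
2 3599 0.010891811131361577
3 4006 0.006036562503052537
4 4742 0.006053451080143603
5 4745 0.1173712651188563
tool-> [-0.44123961 -0.3871174   0.08728889]
```

```bash
python3 -m handwheel '[[0,-0.044,-0.0387,0,0,0,0],[0,-0.044,-0.0387,0,0,0,0],[0,-0.044,-0.0387,0,0,0,0],[0,-0.044,-0.0387,0,0,0,0],[0,-0.044,-0.0387,0,0,0,0],[0,-0.044,-0.0387,0,0,0,0],[0,-0.044,-0.0387,0,0,0,0],[0,-0.044,-0.0387,0,0,0,0],[0,-0.044,-0.0387,0,0,0,0],[0,-0.044,-0.0387,0,0,0,0],[0,0,0,0,0,0,0],[0,0,0,0,0,0,0]]' 30
python3 - <<'E'
from h import *
ci=ctrl.camera_info("wrist");im,d=ctrl.get_image("wrist");cv2.imwrite("pics/w1.png",im)
s=ctrl.get_state();T=Ro.from_rotvec(s["tool_rot"]).as_matrix()
print(s["time"],s["position"],s["grip_width"],s["ft_force"],"to go",T.T@(W(-.061,.134,.122)-s["position"]))
print(proj(ci,[W(-.061,.133,.114),W(-.061,.073,.095),W(-.071,0,.075),W(-.072,0,.124),W(-.071,0,.115)]).round().tolist())
E
```

```text
time: 1.6
position: [0.4897, 0.1504, 0.2221]
tool_rot: [-0.379, -3.118, -0.0]
ft_force: [-0.1, 0.6, 0.2]
grip_width: 0.005
grip_force: 0.0
1.65 [0.48940136 0.15127766 0.22219427] 0.0027499411051999227 [-0.75575954 -0.01417259  0.02216833] to go [-0.0024897  -0.00182153  0.10019151]
[[321.0, 202.0], [261.0, 194.0], [196.0, 177.0], [174.0, 185.0], [179.0, 184.0]]
```

View pics/w1.png

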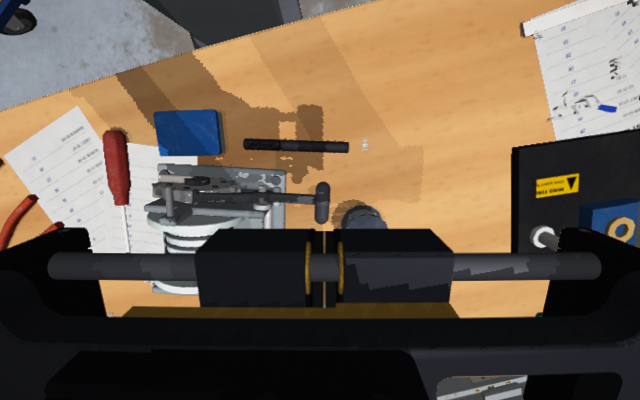

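The wrist view shows the bar at (321,202), as predicted. The reel is at left, with the wheel and index near (165,190). The gripper body is close to where the pointer will appear when I press, so I'll yaw the tool about 15° and descend.

```bash
python3 -m handwheel '[[0,-0.002,-0.002,0.03,0,0,-8],[0,0,0,0.03,0,0,-8],[0,0,0,0.02,0,0,0],[0,0,0,0,0,0,0]]'
python3 - <<'E'
from h import *
ci=ctrl.camera_info("wrist");im,d=ctrl.get_image("wrist");cv2.imwrite("pics/w2f.png",im)
c=cv2.resize(im[90:250,40:360],None,fx=2.5,fy=2.5,interpolation=2);cv2.imwrite("pics/w2.png",c)
s=ctrl.get_state();T=Ro.from_rotvec(s["tool_rot"]).as_matrix()
print(s["time"],s["position"],s["ft_force"],"to go",T.T@(W(-.061,.134,.122)-s["position"]),T.round(3).tolist())
print(((proj(ci,[W(-.061,.133,.114),W(-.071,0,.075),W(-.072,0,.124),W(-.071,0,.115),W(-.071,-.04,.075)])-[40,90])*2.5).round().tolist())
E
```

```text
time: 2.15
position: [0.4897, 0.1488, 0.141]
tool_rot: [0.063, -3.137, 0.002]
ft_force: [-0.6, 0.0, 0.6]
grip_width: 0.008
grip_force: 0.0
2.2 [0.49075474 0.14886175 0.14232377] [-0.20113439 -0.54721151  0.53699278] to go [-5.64754636e-04  7.70777536e-05  2.03231079e-02] [[-0.999, -0.04, -0.001], [-0.04, 0.999, -0.0], [0.001, -0.0, -1.0]]
[[706.0, 354.0], [307.0, 144.0], [203.0, 155.0], [225.0, 156.0], [180.0, 101.0]]
```

View pics/w2.png

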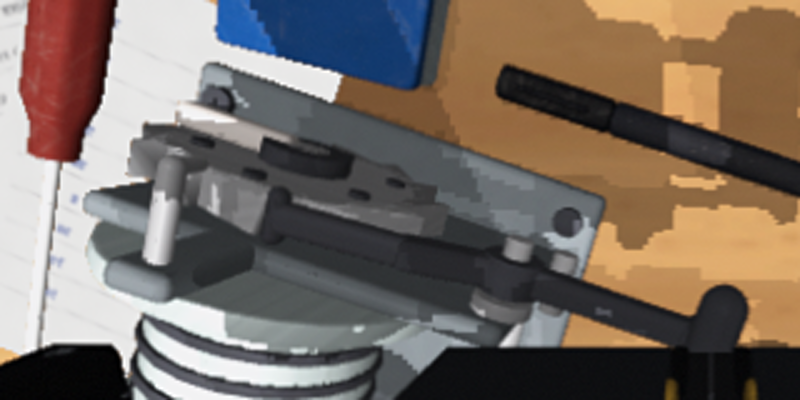

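The crop shows the pointer as a whitish bar from the hub (305,150) to its tip at (178,105). That matches the predicted position for 1.57 rad (3 teeth). The index is near (175,170). Next I'll build the angle estimator.

```bash
cat >> h.py <<'E'
def plane(ci,uv):
    K=np.array(ci["intrinsics"]);p=cv2.undistortPoints(np.array(uv,float).reshape(-1,1,2),K,np.array(ci["D"],float)).reshape(-1,2)
    R=np.array(ci["R"]);c=-R.T@np.array(ci["t"]);d=np.c_[p,np.ones(len(p))]@R
    X=c+d*(((W(-.071,0,.075)-c)@RX)/(d@RX))[:,None]-W(-.071,0,.075)
    return X@RY,X@RZ
def angle(save=None):
    ci=ctrl.camera_info("wrist");im,d=ctrl.get_image("wrist")
    if save: cv2.imwrite(save,im)
    return measure(ci,im)
def measure(ci,im):
    vv,uu=np.mgrid[0:260,0:330];y,z=plane(ci,np.c_[uu.ravel(),vv.ravel()])
    r=np.hypot(y,z);a=np.arctan2(-y,z)
    B=im[:260,:330].reshape(-1,3).astype(int)
    hist={}
    m=(r>.020)&(r<.039)&(B.min(1)>165)&(np.ptp(B,axis=1)<45)
    return m.sum(),np.median(a[m]) if m.any() else None,np.percentile(a[m],[10,90]).round(2) if m.any() else None
E
python3 - <<'E'
from h import *
ci=ctrl.camera_info("wrist");im=cv2.imread("pics/w2f.png");print(measure(ci,im))
px=proj(ci,[W(-.071,-.03*np.sin(t),.075+.03*np.cos(t)) for t in np.arange(0,2.1,.26)]).round().astype(int)
for p in px: print(p,im[p[1],p[0]],end=" ")
for c in [(200,110),(230,120),(165,200),(220,200)]:
    u,v=int(c[0]/2.5+40),int(c[1]/2.5+90);print("\n",c,im[v,u],[x.round(3) for x in plane(ci,[[u,v]])])
print(ctrl.get_state()["time"])
E
python3 -m handwheel '[[0,0,0,0.012,0,0,0],[0,0,0,0.006,0,0,0],[0,0,0,0,0,0,0]]'
```

```text
(np.int64(207), np.float64(1.0721437685167943), array([0.71, 1.38]))
[140 149] [112 114 120] [130 145] [140 143 150] [122 141] [163 167 174] [118 138] [192 194 199] [117 136] [244 243 243] [120 134] [232 235 239] [125 133] [91 92 96] [132 133] [24 22 21] [141 134] [105 101  95] 
 (200, 110) [232 235 239] [array([-0.029]), array([0.008])]

 (230, 120) [232 236 240] [array([-0.02]), array([0.008])]

 (165, 200) [187 185 187] [array([0.017]), array([0.087])]

 (220, 200) [127 125 125] [array([0.022]), array([0.077])]
2.2
time: 2.58
position: [0.4913, 0.1475, 0.1242]
tool_rot: [0.059, -3.14, 0.0]
ft_force: [-0.6, 0.1, -0.5]
grip_width: 0.01
grip_force: 0.0
```

```bash
cat >> h.py <<'E'
def measure(ci,im):
    vv,uu=np.mgrid[0:260,0:330];y,z=plane(ci,np.c_[uu.ravel(),vv.ravel()])
    r=np.hypot(y,z);B=im[:260,:330].reshape(-1,3).astype(int)
    m=(r<.055)&(B.min(1)>205)&(B[:,2]-B[:,0]>=3)&(B[:,2]-B[:,0]<30)
    n,lab,st,ce=cv2.connectedComponentsWithStats(m.reshape(260,330).astype(np.uint8))
    if n<2: return None
    k=1+np.argmax(st[1:,4]);q=(lab.ravel()==k);X=np.c_[-y[q],z[q]];c=X.mean(0);w,V=np.linalg.eigh(np.cov((X-c).T));v=V[:,1]
    if v@c<0:v=-v
    return dict(n=int(st[k,4]),box=st[k,:4].tolist(),dir=round(float(np.arctan2(*v)),2),cen=round(float(np.arctan2(*c)),2),c=c.round(3))
E
cat > look.py <<'E'
from h import *
import sys
ci=ctrl.camera_info("wrist");im,d=ctrl.get_image("wrist");cv2.imwrite(f"pics/{sys.argv[1]}.png",im)
s=ctrl.get_state();print(round(s["time"],2),s["position"].round(4),s["ft_force"].round(1),measure(ci,im),(proj(ci,[W(-.071,0,.075),W(-.071,0,.115),W(-.071,-.04,.075)])).round().tolist())
E
python3 look.py a0
python3 -m handwheel '[[0,0,0,0.002,0,0,0],[0,0,0,0,0,0,0]]';python3 -m handwheel '[[0,0,0,0.002,0,0,0],[0,0,0,0,0,0,0]]';python3 -m handwheel '[[0,0,0,0.002,0,0,0],[0,0,0,0,0,0,0]]'; python3 look.py a1
```

```text
2.62 [0.4917 0.1476 0.1245] [-0.3 -0.5  0.2] {'n': 64, 'box': [95, 128, 25, 10], 'dir': 2.05, 'cen': 1.46, 'c': array([0.031, 0.003])} [[152.0, 147.0], [113.0, 153.0], [97.0, 129.0]]
time: 2.88
position: [0.4917, 0.1476, 0.1226]
tool_rot: [-0.059, 3.141, 0.0]
ft_force: [0.4, -0.1, -0.3]
grip_width: 0.002
grip_force: 0.0
time: 3.12
position: [0.4916, 0.1475, 0.1204]
tool_rot: [0.059, -3.141, 0.0]
ft_force: [0.2, 1.0, 0.3]
grip_width: 0.006
grip_force: 0.0
time: 3.38
position: [0.4916, 0.1475, 0.1184]
tool_rot: [0.059, -3.141, 0.0]
ft_force: [-0.2, -0.1, -0.1]
grip_width: 0.006
grip_force: 0.0
3.42 [0.4916 0.1476 0.1185] [-1.1 -0.8  0. ] {'n': 68, 'box': [88, 128, 26, 11], 'dir': 2.02, 'cen': 1.45, 'c': array([0.031, 0.004])} [[147.0, 148.0], [106.0, 153.0], [91.0, 129.0]]
```

```bash
for i in 1 2 3; do python3 -m handwheel '[[0,0,0,0.0015,0,0,0],[0,0,0,0,0,0,0]]' | grep -E "posi|ft"; done
```

```text
position: [0.4916, 0.1476, 0.1169]
ft_force: [1.5, -0.4, 0.1]
position: [0.4916, 0.1476, 0.1154]
ft_force: [-0.2, 0.7, 0.2]
position: [0.4919, 0.1477, 0.1149]
ft_force: [-2.0, -0.7, 5.0]
```

```bash
for i in 1 2 3; do python3 -m handwheel '[[0,0,0,0.0015,0,0,0],[0,0,0,0,0,0,0]]' | grep -E "posi|ft"; done; python3 look.py a2
```

```text
position: [0.4921, 0.1479, 0.1141]
ft_force: [-1.9, -1.0, 10.1]
position: [0.4922, 0.1482, 0.1128]
ft_force: [-3.2, -0.1, 9.4]
position: [0.4923, 0.1485, 0.1115]
ft_force: [-2.7, 0.6, 9.9]
4.97 [0.4923 0.1485 0.1114] [-3.4  0.4 10.8] {'n': 58, 'box': [78, 128, 27, 10], 'dir': 1.66, 'cen': 1.47, 'c': array([0.031, 0.003])} [[139.0, 147.0], [95.0, 153.0], [81.0, 128.0]]
```

```bash
python3 -m handwheel '[[0,0,0,0.0015,0,0,0],[0,0,0,0,0,0,0]]' | grep -E "posi|ft";python3 -m handwheel '[[0,0,0,0.0012,0,0,0],[0,0,0,0,0,0,0]]' | grep -E "time|posi|ft"; python3 look.py a3
```

```text
position: [0.4923, 0.149, 0.1096]
ft_force: [-2.6, 2.2, 7.7]
time: 5.48
position: [0.4924, 0.1492, 0.1084]
ft_force: [-1.5, 2.6, 6.5]
5.53 [0.4924 0.1492 0.1083] [-1.8  1.8  7. ] {'n': 70, 'box': [70, 127, 31, 12], 'dir': 1.54, 'cen': 1.41, 'c': array([0.03 , 0.005])} [[135.0, 147.0], [89.0, 153.0], [76.0, 127.0]]
```

```bash
python3 -m handwheel '[[0,0,0,0.0007,0,0,0],[0,0,0,0,0,0,0]]' | grep -E "time|posi|ft"; python3 look.py a4; python3 -m handwheel '[[0,0,0,0,0,0,0],[0,0,0,0,0,0,0],[0,0,0,0,0,0,0]]' | grep -E "time|posi|ft"; python3 look.py a5
```

```text
time: 5.78
position: [0.4925, 0.1493, 0.1082]
ft_force: [-2.7, 1.0, 10.1]
5.83 [0.4925 0.1492 0.1082] [-2.3  1.   9.7] {'n': 75, 'box': [67, 127, 32, 12], 'dir': 1.44, 'cen': 1.32, 'c': array([0.031, 0.008])} [[135.0, 147.0], [89.0, 153.0], [75.0, 127.0]]
time: 6.2
position: [0.4925, 0.1492, 0.1082]
ft_force: [-1.7, 1.8, 10.8]
6.25 [0.4925 0.1492 0.1082] [-2.8  1.2 10. ] {'n': 86, 'box': [63, 128, 34, 12], 'dir': -0.3, 'cen': 1.15, 'c': array([0.029, 0.013])} [[135.0, 147.0], [89.0, 153.0], [76.0, 127.0]]
```

```bash
for i in 6 7 8; do python3 -m handwheel '[[0,0,0,0,0,0,0],[0,0,0,0,0,0,0],[0,0,0,0,0,0,0],[0,0,0,0,0,0,0]]' | grep -E "ft"; python3 look.py a$i; done
python3 -c "
import cv2,numpy as np
f=lambda n:cv2.resize(cv2.imread(f'pics/{n}.png')[100:190,20:180],None,fx=2.5,fy=2.5,interpolation=2)
cv2.imwrite('pics/m1.png',np.vstack([np.hstack([f('a5'),f('a6')]),np.hstack([f('a7'),f('a8')])]))"
```

```text
ft_force: [-2.5, 1.8, 10.5]
6.8 [0.4925 0.1492 0.1082] [-2.6  1.5 10.2] {'n': 79, 'box': [59, 130, 36, 12], 'dir': -0.33, 'cen': 1.01, 'c': array([0.027, 0.017])} [[135.0, 147.0], [89.0, 153.0], [76.0, 127.0]]
ft_force: [-2.4, 1.4, 9.8]
7.35 [0.4925 0.1492 0.1082] [-3.2  1.  10.4] {'n': 91, 'box': [57, 131, 35, 13], 'dir': -0.33, 'cen': 0.85, 'c': array([0.024, 0.022])} [[135.0, 147.0], [89.0, 153.0], [76.0, 127.0]]
ft_force: [-3.1, 2.1, 10.2]
7.9 [0.4925 0.1492 0.1082] [-4.   2.2 10.8] {'n': 312, 'box': [56, 134, 35, 14], 'dir': -0.65, 'cen': 0.54, 'c': array([0.018, 0.029])} [[135.0, 147.0], [89.0, 153.0], [75.0, 127.0]]
```

View pics/m1.png

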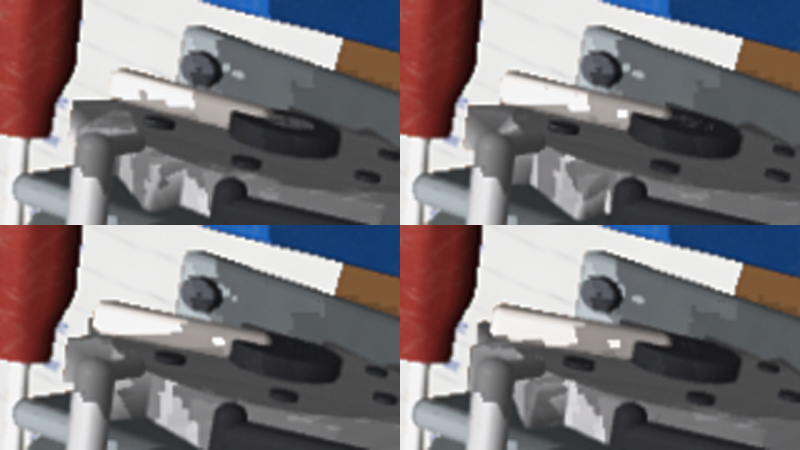

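The four frames show the tip's left end moving from about (65,132) to (61,135), (59,137) and (58,138) in full-image pixels. That is roughly 1.43 down to 0.96 rad, or about 0.27 rad/s.

```bash
for i in 9 10; do python3 -m handwheel '[[0,0,0,0,0,0,0],[0,0,0,0,0,0,0],[0,0,0,0,0,0,0],[0,0,0,0,0,0,0]]' | grep -E "ft"; python3 look.py a$i; done
python3 - <<'E'
from h import *
ci=ctrl.camera_info("wrist");print(ctrl.get_state()["time"])
for t in (1.57,.9,.75,.6,.45,.3,.15,0): 
    v=lambda r,w:W(-.072,-r*np.sin(t)-w*np.cos(t),.075+r*np.cos(t)-w*np.sin(t))
    print(t,(proj(ci,[v(.04,0),v(.02,0)])).round(1).tolist())
f=lambda n:cv2.resize(cv2.imread(f'pics/{n}.png')[105:185,30:160],None,fx=5,fy=3.75,interpolation=2)
cv2.imwrite('pics/m2.png',np.vstack([f('a9'),f('a10')]))
E
```

```text
ft_force: [-2.3, 1.3, 10.0]
8.45 [0.4925 0.1492 0.1082] [-2.   2.1 10. ] {'n': 269, 'box': [57, 136, 31, 14], 'dir': -0.7, 'cen': 0.42, 'c': array([0.015, 0.034])} [[135.0, 147.0], [89.0, 153.0], [76.0, 127.0]]
ft_force: [-3.0, 1.7, 10.9]
9.0 [0.4925 0.1492 0.1082] [-3.2  1.4 11.5] {'n': 183, 'box': [58, 136, 27, 15], 'dir': -0.75, 'cen': 0.32, 'c': array([0.012, 0.038])} [[135.0, 147.0], [89.0, 153.0], [76.0, 127.0]]
9.0
1.57 [[75.7, 125.8], [105.4, 135.7]]
0.9 [[56.3, 131.2], [98.1, 138.8]]
0.75 [[56.7, 133.8], [98.8, 140.1]]
0.6 [[59.1, 136.8], [100.3, 141.5]]
0.45 [[63.7, 140.2], [102.7, 143.1]]
0.3 [[70.4, 143.8], [106.0, 144.7]]
0.15 [[79.1, 147.5], [110.0, 146.4]]
0 [[89.4, 151.2], [114.6, 148.1]]
```

View pics/m2.png

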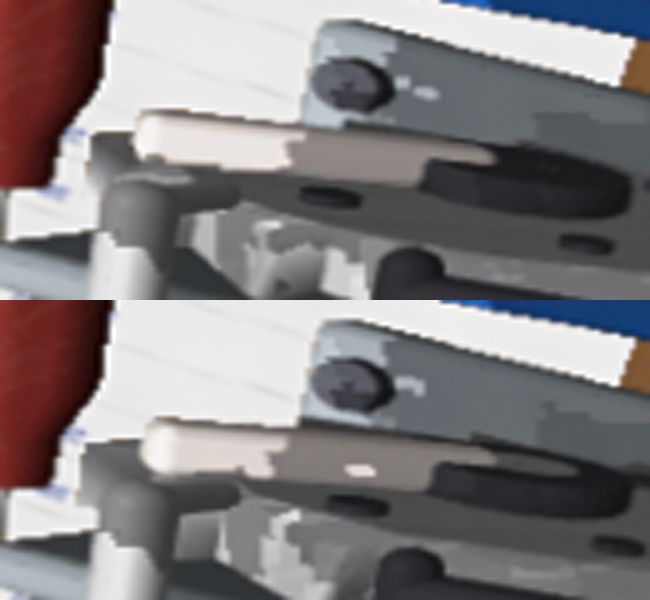

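Upper frame: tip at full-image (57,141). Lower frame: tip at (58.6,144). The tip is now past its leftmost point, so the angle is about 0.55 rad. I'll wait a little longer, since x becomes sensitive from here.

```bash
python3 -m handwheel '[[0,0,0,0,0,0,0],[0,0,0,0,0,0,0],[0,0,0,0,0,0,0]]' | grep -E "ft"; python3 look.py a11
python3 - <<'E'
from h import *
for n in ("a5","a8","a9","a10","a11"):
    im=cv2.imread(f"pics/{n}.png").astype(int)
    print(n); print(cv2.cvtColor(im[128:152:2,50:74].astype(np.uint8),6)[:, ::2])
E
```

```text
ft_force: [-3.5, 1.6, 10.8]
9.43 [0.4925 0.1492 0.1082] [-3.3  2.6 10.8] {'n': 64, 'box': [61, 140, 8, 13], 'dir': -0.71, 'cen': 0.28, 'c': array([0.012, 0.042])} [[135.0, 147.0], [89.0, 153.0], [76.0, 127.0]]
a5
[[238 234 233 233 233 235 235 227 216 165 124 137]
 [237 233 233 233 234 234 235 236 242 239 233 221]
 [227 232 233 233 233 234 235 235 244 244 244 244]
 [233 229 230 231 232 233 234 240 244 244 244 244]
 [234 234 234 232 228 230 233 242 243 244 244 244]
 [237 237 237 237 237 233 231 225 234 242 246 246]
 [113 108 105  99  99  96  93  79  77 116 142 158]
 [ 81  79  82  82  83  83  83  83  83  79  74  77]
 [ 99  84  79  80  78  80  83  95 100  94  90  79]
 [116  98  82  76  81  90  99 102  98  99 103  87]
 [134 115  97  96 115 115 109 103  96  93  94  94]
 [151 123 133 116 119 110 112 110 111 107 107 111]]
a8
[[238 233 233 234 233 235 235 235 235 235 235 236]
 [237 233 233 234 234 235 237 238 237 237 236 235]
 [228 231 233 234 193 128 107 135 134 233 238 236]
 [232 230 230 231 232 223 204 191 168 145 120 112]
 [234 235 236 232 244 242 237 234 230 225 217 211]
 [236 204 146 21
[... 1491 characters left out ...]
27 241 243 228 215 216 217 217]
 [114 103  92  92  89 143 217 195 191 190 167 168]]
a11
[[238 234 233 233 233 235 235 235 235 235 235 235]
 [237 233 233 233 234 234 235 235 235 236 235 235]
 [228 231 233 233 233 234 235 235 235 236 235 235]
 [232 230 230 231 233 234 235 235 235 235 235 235]
 [234 234 235 232 231 235 236 236 237 237 237 237]
 [234 234 237 125  59  60  83 115 106  97  95 105]
 [234 234 236 100  70  77 211 201 176 130 114 110]
 [235 236 240 105  85  98 232 234 241 199 175 171]
 [201 120 104  85  97 145 235 243 245 227 197 196]
 [119 123 124 124 124 180 236 244 244 224 201 201]
 [116 118 119 118 118 190 239 244 243 219 200 201]
 [118 110 110 112 111 131 231 245 242 213 202 202]]
```

Left edge of the tip: 56.5, 57.5, 58.5, then 61 px, which puts it at about 0.5 rad.

```bash
python3 -m handwheel '[[0,0,0,0,0,0,0],[0,0,0,0,0,0,0],[0,0,0,0,0,0,0],[0,0,0,0,0,0,0]]' | grep -E "ft"; python3 look.py a12
python3 - <<'E'
from h import *
im=cv2.imread("pics/a12.png");print(cv2.cvtColor(im[136:158:2,56:86],6)[:, ::2])
E
```

```text
ft_force: [-3.1, 1.3, 11.4]
9.97 [0.4925 0.1492 0.1082] [-2.   1.8 10.5] {'n': 56, 'box': [65, 143, 9, 10], 'dir': -0.66, 'cen': 0.24, 'c': array([0.01 , 0.042])} [[135.0, 147.0], [89.0, 153.0], [75.0, 127.0]]
[[234 231 231 233 235 235 235 236 236 237  93  83  83 135 210]
 [116 134 227 224 227 227 227 224 222 219  69  60  57  56  53]
 [ 73  73  69  66  66  70  74  71  71  72  74  71  74  73  73]
 [ 75  74  73  74  76 195 193 156 114  98  98  96  96  92  92]
 [ 79  77  80  88 110 234 228 226 210 153 141 117 105 105 104]
 [ 95 100 107 110 117 238 242 244 240 188 170 112 108 109 107]
 [117 108 113  97 156 239 243 245 241 199 182 158 106 107 107]
 [139 140 143 140 206 240 244 245 237 190 178 135 105 105 107]
 [119 112 125 134 161 243 248 249 212 104 105 104 104 104 105]
 [110  93  80  80  84 109  94  80  72  69  72 103 104 103 103]
 [125 111  93  70  60  65  64  64  63  61  60  73  82  87  87]]
```

The tip's left edge is at 65, so about 0.40 rad. I'll hold for two more rows, then let go.

```bash
python3 -m handwheel '[[0,0,0,0,0,0,0],[0,0,0,0,0,0,0],[0,0,0,-0.03,0,0,0],[0,0,0,-0.01,0,0,0],[0,0,0,0,0,0,0]]' | grep -E "time|posi|ft"; python3 look.py b0; python3 -m handwheel '[[0,0,0,0,0,0,0],[0,0,0,0,0,0,0],[0,0,0,0,0,0,0],[0,0,0,0,0,0,0],[0,0,0,0,0,0,0],[0,0,0,0,0,0,0],[0,0,0,0,0,0,0],[0,0,0,0,0,0,0],[0,0,0,0,0,0,0],[0,0,0,0,0,0,0],[0,0,0,0,0,0,0],[0,0,0,0,0,0,0]]' | grep -E "time|posi|ft"; python3 look.py b1;  python3 -m handwheel '[[0,0,0,0,0,0,0],[0,0,0,0,0,0,0],[0,0,0,0,0,0,0],[0,0,0,0,0,0,0],[0,0,0,0,0,0,0],[0,0,0,0,0,0,0],[0,0,0,0,0,0,0],[0,0,0,0,0,0,0]]' >/dev/null; python3 look.py b2
python3 - <<'E'
from h import *
f=lambda n:cv2.resize(cv2.imread(f'pics/{n}.png')[100:200,60:320],None,fx=3,fy=3,interpolation=2)
cv2.imwrite('pics/m3.png',np.vstack([f('b0'),f('b2')]))
print(cv2.absdiff(cv2.imread('pics/b1.png'),cv2.imread('pics/b2.png'))[100:200,60:260].mean())
E
```

```text
time: 10.6
position: [0.492, 0.1477, 0.1465]
ft_force: [-1.1, 0.2, -1.0]
10.65 [0.4914 0.1475 0.1456] [ 0.2 -0.2 -0.3] {'n': 1, 'box': [109, 135, 1, 1], 'dir': nan, 'cen': 0.7, 'c': array([0.025, 0.03 ])} [[167.0, 144.0], [136.0, 148.0], [117.0, 127.0]]
time: 12.15
position: [0.4917, 0.1476, 0.1462]
ft_force: [0.2, 0.2, 0.0]
12.2 [0.4917 0.1476 0.1462] [ 0.4 -0.2  0.3] {'n': 1, 'box': [112, 136, 1, 1], 'dir': nan, 'cen': 0.71, 'c': array([0.024, 0.028])} [[167.0, 145.0], [136.0, 149.0], [117.0, 128.0]]
13.25 [0.4917 0.1476 0.1462] [0.2 0.4 0.7] {'n': 1, 'box': [85, 129, 1, 1], 'dir': nan, 'cen': 0.87, 'c': array([0.039, 0.033])} [[167.0, 145.0], [136.0, 149.0], [117.0, 128.0]]
0.7132833333333334h.py:41: RuntimeWarning: Degrees of freedom <= 0 for slice
  k=1+np.argmax(st[1:,4]);q=(lab.ravel()==k);X=np.c_[-y[q],z[q]];c=X.mean(0);w,V=np.linalg.eigh(np.cov((X-c).T));v=V[:,1]
  c *= np.true_divide(1, fact)
  c *= np.true_divide(1, fact)
h.py:41: RuntimeWarning: Degrees of freedom <= 0 for slice
  k=1+np.argmax(st[1:,4]);q=(lab.ravel()==k);X=np.c_[-y[q],z[q]];c=X.mean(0);w,V=np.linalg.eigh(np.cov((X-c).T));v=V[:,1]
  c *= np.true_divide(1, fact)
  c *= np.true_divide(1, fact)
h.py:41: RuntimeWarning: Degrees of freedom <= 0 for slice
  k=1+np.argmax(st[1:,4]);q=(lab.ravel()==k);X=np.c_[-y[q],z[q]];c=X.mean(0);w,V=np.linalg.eigh(np.cov((X-c).T));v=V[:,1]
  c *= np.true_divide(1, fact)
  c *= np.true_divide(1, fact)
```

View pics/m3.png

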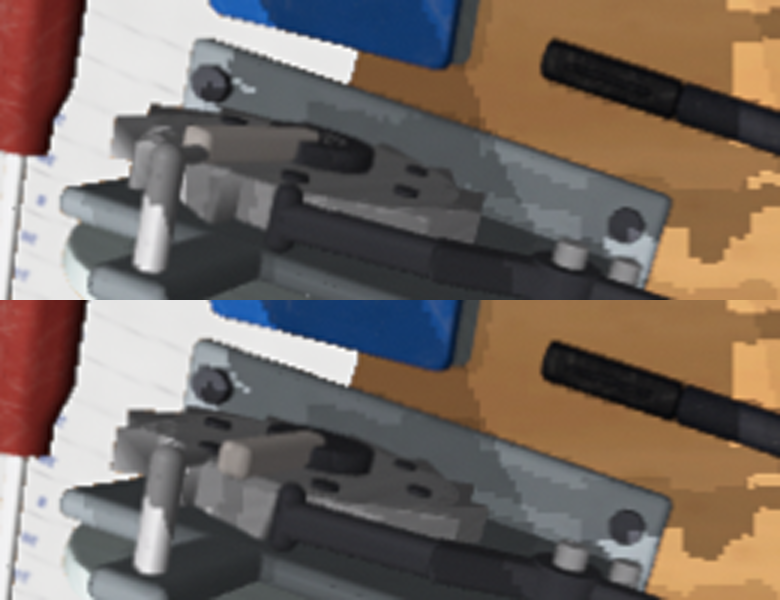

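In the lower frame the pointer tip is at full-image (138,153), against a prediction of (136,149) for 0 rad. It is static, the pawl is down and the gripper is clear, so I'm handing in.

```bash
python3 -c "
from bench import ctrl
print(ctrl.close_job())"
```

```text
the job is handed in; nothing more can be done
None
```

The pawl was pressed with about 11 N, held while the drum ran back three teeth, and let go in time; it caught with the pointer at the index as near as the wrist camera shows, the gripper touched only the thumb bar, and the job is handed in.

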